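# Change the splined head of the glass grinder

## Task

Change the head on the little glass grinder: pull the worn head (red grip) straight up off the splined spindle, set it over the pin of the empty dock so that it sits flat down on the dock, and let go of it. Then take the fresh head (blue grip) from its dock, turn it until it meshes with the spindle's splines, slide it on and push it fully down against the sprung collar. Finish while still holding the fresh head pressed down (do not let go), and leave the glue bottle, tape roll, pink tub and nippers alone.

Things in the scene. Friction and masses are not known exactly. Their poses are not given: they have to be found in the camera images.
- worn_head: worn grinding head, bare metal, RED grip; starts meshed on the spindle, resting on the raised collar. Drum 44 mm diameter, 30 high, cap to 35 mm height (45 mm diameter), on it a grip wing 40 long (x), 14 thick (y), at 35 to 65 mm height. Origin: centre of the underside, z up. Cross-shaped bore from below, 30 mm deep: slots along x and y, 8 wide, 36 long; fits in four turns. 80 to 170 g.
- fresh_head: fresh grinding head, dark drum with brass-coloured cap and BLUE grip wing; shape, size, bore, origin, axes and mass range as the worn head. Starts sitting on the stock dock, turned any way.
- spindle: fixed upright steel spindle amid the grinder's top; cannot turn. Origin on its axis at the grinder's top (75 mm above the table), z up. Four splines form a cross along its x and y: 6 mm thick, 24 across, up to 28 mm; above them a pilot nose, 8.4 mm diameter, tapered to its tip at 36 mm. A head not turned right stops with its underside at 28 mm; meshed, it has 1 mm (5 degrees) of play.
- collar (a joint): sprung brass collar (33 mm diameter) round the spindle's foot: 0 m when up (its top 14 mm above the spindle's origin), 0.006 m when pressed fully down on its hard stop (top at 8 mm). The spring pushes up with about 4 N at 0 and 10 N at 0.006, and lifts a head that is let go.
- grinder: grey bench grinder, a fixed box 150 mm (x) by 170 mm (y) and 75 mm high, aluminium deck, red switch on its front (-x). Origin: centre of its underside, on the table.
- empty_dock: the dock that is free at the start: fixed round wooden foot 68 mm diameter, 12 mm high, with an upright round steel pin 9 mm diameter, tapered from 30 mm to its tip 36 mm above the table. A head is parked with the pin in its bore, at any turn, its underside flat on the foot (12 mm). Origin: centre of the underside.
- stock_dock: the dock that holds the fresh head at the start; the same as the empty dock. Origin: centre of the underside.
- glue_bottle: white glue bottle, 59 mm wide, 152 mm high, standing; a bystander. Origin: centre of its underside.
- tape_roll: roll of masking tape lying flat, 111 mm wide, 25 mm high; a bystander. Origin: centre of its underside.
- pink_tub: clear tub with pink glass pieces, 118 x 172 mm (x, y), 73 mm high; a bystander. Origin: centre of its underside.
- nippers: tile nippers with red grips lying flat, 61 x 188 mm (x, y), 14 mm high; a bystander. Origin: centre of its underside.
There are look-alikes about, which are no part of the job. What is shaped like the empty_dock but purple or turquoise is not meant.

How it is judged:
On the way, in this order (a step that is already met when the one before it is completed fails the run):
1. the worn head is parked flat on the empty dock and let go (horizontal distance between worn_head and empty_dock below 0.006 m and z of worn_head in the frame of empty_dock below 0.015 m and angle between worn_head's own z axis and vertical below 0.1 rad and contact force between the fingers and worn_head below 0.1 N), for 0.2 s.
2. the fresh head is meshed with the splines (horizontal distance between fresh_head and spindle below 0.004 m and z of fresh_head in the frame of spindle below 0.022 m), for 0.1 s.
At the end, for the whole second after the job is handed in: Fingers still press the fresh head (over 3 N): meshed, axis within 4 mm, upright within 0.1 rad, collar down over 4.5 of 6 mm, over 6 N on the spindle, at rest. Worn head free and at rest on the once empty dock: within 6 mm of its axis, underside within 3 mm of the foot, upright (all of step 1 and value of joint collar above 0.0045 m and z of fresh_head in the frame of spindle below 0.0105 m and horizontal distance between fresh_head and spindle below 0.004 m and angle between fresh_head's own z axis and vertical below 0.1 rad and (angle between the x axis of fresh_head and the x axis of spindle, either way round below 0.2 rad or angle between the x axis of fresh_head and the y axis of spindle, either way round below 0.2 rad) and contact force between the fingers and fresh_head above 3 N and contact force between fresh_head and spindle above 6 N and linear speed of each of fresh_head, worn_head below 0.02 m/s); the arm keeps its last pose, push and grip.
It fails at once if a bystander is moved more than 40 mm (distance of any of glue_bottle, tape_roll, pink_tub, nippers from where it was at the start of the episode above 0.04 m).
It also fails if it takes over 64 s, if anything falls off the work surface, if the arm or the gripper's body presses on something with over 40 N, if the wrist force passes 120 N, or if a joint passes its speed limit or range.

## Robot

A 6-joint arm with a two-finger parallel gripper is mounted at the origin on the work surface; the furniture and walls round the work are solid. World frame = base frame: x ahead of the robot, y to its left, z up, the work surface at z = 0. Lengths are in m, angles in rad, forces in N, time in s.
With the tool pointing down it reaches from about 0.375 to 0.9 m from the base axis. Payload 3.1 kg.
Tool frame: the origin (TCP) lies between the finger pads; the fingertips stand 17 mm ahead of it and the grasp point (between the pads) lies 2 mm behind it; z points along the fingers, y is the line along which they close (so a half turn about z gives the same grasp; the last joint's range is limited). The gripper opens to 87 mm and grips with 3 to 60 N. Pads are 19 mm wide; open, the fingers measure 117 mm over their backs; the gripper's body (75 mm by 190 mm) begins 51 mm behind the grasp point.
Start: joints at [1.111, 0.527, 1.433, -0, 1.181, -0.178], TCP at [0.173, 0.601, 0.24] pointing down, gripper open.
Joint ranges: [-3.08, 3.08], [-0.75, 2.2], [0.22, 2.44], [-1.43, 4.57], [0, 2.65], [-2.85, 2.85]. Speed limits (rad/s): [2.79, 2.79, 3.14, 3.14, 3.14, 3.14].

## Interface

Orientations are given as a rotation vector (axis times angle).
In Python, from workcell import bot gives the robot as it stands. The module is installed in compiled form; this text tells all that it offers.
- The arm moves only by the shell command python3 -m inch 'ROWS' [FORCE]. ROWS is JSON, a list of rows, each an object of numbers: "grip": the closure, from 0 (fully open) to 1 (shut); "tx", "ty", "tz": the shift along the tool's x, y, z in m; "ax", "ay", "az": the turn, a rotation vector about the tool's x, y, z in rad. In form: [{"grip": .., "tx": .., "ty": .., "tz": .., "ax": .., "ay": .., "az": ..}, ...]. A call has 1 to 12 rows; each row is the pose to reach, as a shift and turn from the pose commanded when the call began, along the tool's axes at that moment; what a row does not reach only later rows make up. A row lasts 1/12 s, in which the tool goes at most 41.7 mm and 7.16 degrees, less where a joint would pass 70% of its speed; a pose out of reach is approached as far as the arm can. A call with a gripper value outside its range is refused whole. The fingers move at their own pace and stop on an object; FORCE is the grip in N (left out, the last holds). Time passes only in rows, so rows that repeat a pose let the fingers close. It gives the time, the measured TCP pose, the force, the opening and the grip force at its end, in the units of the state.
- bot.state(): the state, without advancing time (a new reading comes with each control period).
- bot.snapshot(name): name is "side" or "top" or "wrist"; returns the picture (480x640x3 uint8, blue, green, red); there is no depth.
- bot.camera_model(name): a dict with "intrinsics" (3x3 intrinsics, pixels), "R" (3x3) and "t" (3): a world point X has camera coordinates R X + t. Camera axes: x right, y down, z forward; pixel columns grow to the right and rows downward; lengths in m; the calibration is good to about 2 mm. A picture is of the moment at which its call begins: read the wrist's pose just before it. camera_model takes no time and is no camera call; for the wrist camera it gives the pose at the moment of the call.
- bot.close_job(): hands the job in; it is judged then, once.
The state is a dict: "time_s": time; "q": joint angles; "joint_velocities": joint speeds; "effort": joint torques, N m; "tool_pos": TCP position; "tool_rot": TCP orientation; "wrist_force": force on the tool from outside, world axes, zero at the start; "wrist_torque": the same for the moment, N m; "grip_width": opening from 0.0 (shut) to 1.0 (fully open); "grasp_force": force on a finger pad.
Only numpy, scipy, OpenCV 4.12 (cv2) and the standard library are available. Lean on these libraries where they do the work, as an engineer would, in place of code of your own. Each camera call takes 0.05 s, during which the arm holds its last target. There are 200 camera calls.

## Working session

There is one attempt and no reset: what is moved stays moved. The work goes in short steps, Python scripts to look and compute and a shell command to move; the robot and the scene stay as the last step left them, time stands still between calls to the robot, and variables do not carry over. Pictures are saved under pics/ and viewed, at most 11 in all, crops included, and the job is handed in when it is done.

```bash
mkdir -p pics; cat > h.py <<'E'
import numpy as np, cv2
from workcell import bot
from scipy.spatial.transform import Rotation as Rn
def snap(name,fn):
    m=bot.camera_model(name); im=bot.snapshot(name); cv2.imwrite('pics/'+fn,im); np.savez('pics/'+fn+'.npz',K=m['intrinsics'],R=m['R'],t=m['t']); return im
def ray(fn,u,v,z):
    m=np.load('pics/'+fn+'.npz'); K,R,t=m['K'],m['R'],m['t']
    c=-R.T@t; d=R.T@np.linalg.solve(K,[u,v,1]); return c+d*(z-c[2])/d[2]
def proj(fn,X):
    m=np.load('pics/'+fn+'.npz'); p=m['K']@(m['R']@np.array(X)+m['t']); return p[:2]/p[2]
def rel(X,yaw=None):
    s=bot.state(); R=Rn.from_rotvec(s['tool_rot']).as_matrix(); return R.T@(np.array(X)-s['tool_pos'])
E
python3 - <<'E'
from h import *
s=bot.state(); print(s)
for n in('top','side'): 
    snap(n,n+'0.png'); m=bot.camera_model(n); print(n,-np.array(m['R']).T@m['t'],m['intrinsics'])
print(Rn.from_rotvec(s['tool_rot']).as_matrix().round(3))
E
```

```text
{'time_s': 0.0, 'q': array([ 1.11149342e+00,  5.28486261e-01,  1.43386636e+00, -3.01865797e-05,
        1.18138062e+00, -1.78514350e-01]), 'joint_velocities': array([-2.28808629e-04,  9.33450041e-04,  7.25907324e-04, -1.23760067e-03,
       -8.38953024e-06, -4.78927628e-04]), 'effort': array([ 2.28512454e-04, -4.40047252e+01, -1.76592779e+01,  6.33102749e-02,
        5.83349273e-02, -1.72621135e-04]), 'tool_pos': array([0.17287955, 0.59991099, 0.23857067]), 'tool_rot': array([-0.43950583, -3.11004483,  0.00320597]), 'wrist_force': array([-0.84664184, -0.0741337 ,  0.41517333]), 'wrist_torque': array([-0.00289729,  0.03892241,  0.03265103]), 'grasp_force': 0.0, 'grip_width': 0.9980469415972818}
top [0.28305735 0.00178997 1.07844984] [[493.49126793   0.         316.72163645]
 [  0.         493.49126793 236.07336242]
 [  0.           0.           1.        ]]
side [-0.1289091  -0.93947205  0.80196216] [[586.81415325   0.         309.77078534]
 [  0.         586.81415325 240.51636847]
 [  0.           0.           1.        ]]
[[-0.961  0.277 -0.001]
 [ 0.277  0.961 -0.002]
 [ 0.    -0.002 -1.   ]]
```

View pics/top0.png

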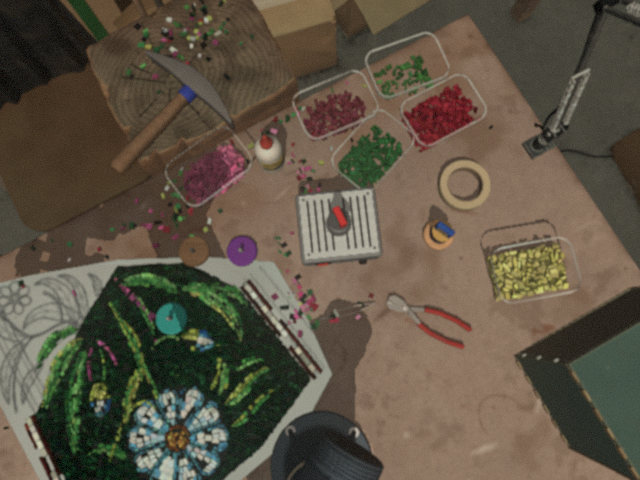

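View pics/side0.png

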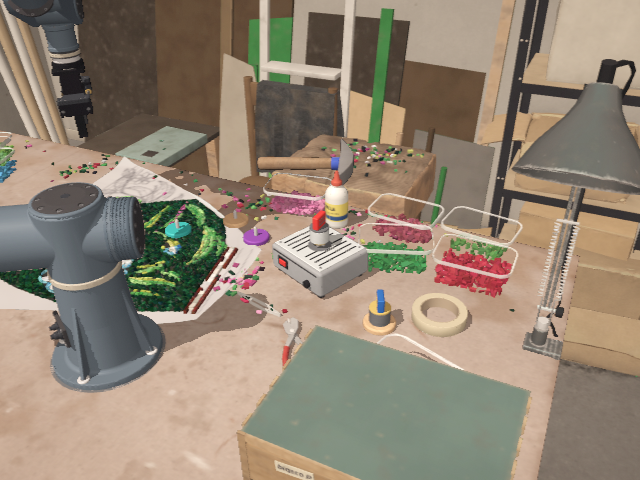

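The top view shows the worn head (red grip) on the spindle at (339,217) and the fresh head (blue grip) at (441,232) on its orange-brown dock. Three things could be taken for the empty dock: brown wood at (194,250), purple at (242,250) and turquoise at (171,319). The description means the brown one. The red grips at (465,325) belong to the nippers. I'll check these in one close crop.

```bash
python3 - <<'E'
from h import *
im=cv2.imread('pics/top0.png'); sd=cv2.imread('pics/side0.png')
c=lambda im,x,y,w=40,h=30:cv2.resize(im[y-h:y+h,x-w:x+w],(400,300),interpolation=cv2.INTER_CUBIC)
cv2.imwrite('pics/crop0.png',np.vstack([np.hstack([c(im,339,220),c(im,440,233)]),np.hstack([c(im,200,250),c(sd,240,220)])]))
for n,(u,v,z) in dict(worn=(339,217,.145),fresh=(444,231,.07),stockdock=(438,236,.012),empty=(194,250,.012),purple=(242,250,.012),g00=(298,193,.075),g01=(375,188,.075),g11=(382,256,.075),g10=(302,262,.075),bottle=(268,150,.1)).items(): print(n,ray('top0.png',u,v,z).round(4))
E
```

```text
worn [ 0.4859 -0.0254  0.145 ]
fresh [ 0.4766 -0.2454  0.07  ]
stockdock [ 0.4763 -0.2463  0.012 ]
empty [0.435  0.2871 0.012 ]
purple [0.437  0.1818 0.012 ]
g00 [0.551  0.0592 0.075 ]
g01 [ 0.5647 -0.1021  0.075 ]
g11 [ 0.4211 -0.1165  0.075 ]
g10 [0.4055 0.047  0.075 ]
bottle [0.6354 0.1228 0.1   ]
```

View pics/crop0.png

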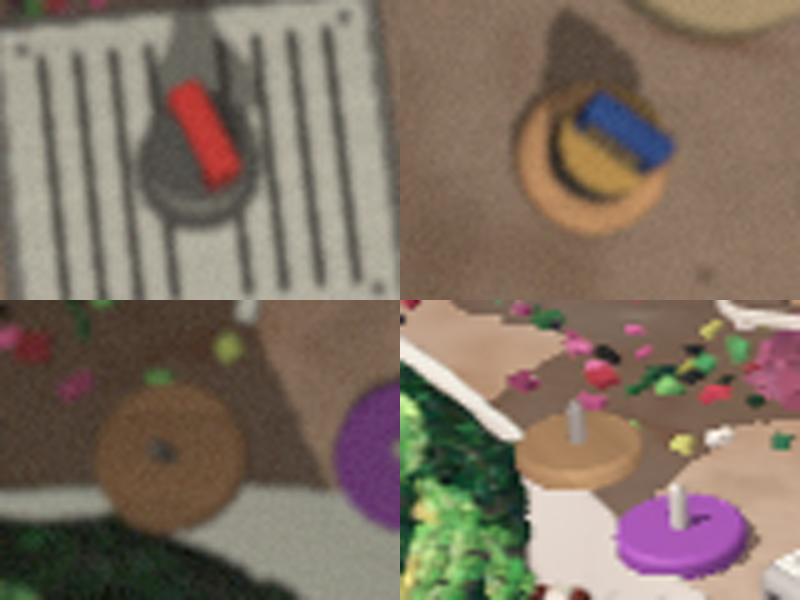

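The crop confirms the choice. The worn wing is red on the spindle, the fresh wing is blue on the stock dock, and the brown foot at (194,251.6) with its steel pin is the empty dock.

```bash
python3 - <<'E'
from h import *
def wing(cs,ox,oy,z):
    P=np.array([ray('top0.png',ox+a/5,oy+b/5,z)[:2] for a,b in cs]); c=P.mean(0); d=(P[0]+P[1]-P[2]-P[3])/2
    w=(P[1]-P[0]+P[2]-P[3])/2
    return c.round(4),np.linalg.norm(d),np.linalg.norm(w),np.degrees(np.arctan2(d[1],d[0]))
print('worn',wing([(168,92),(193,80),(240,165),(214,188)],299,190,.154))
print('fresh',wing([(180,128),(197,92),(272,147),(255,172)],400,203,.077))
print('stock',ray('top0.png',438.2,234.6,.012),'empty',ray('top0.png',194,251.6,.012))
s=bot.state();R=Rn.from_rotvec(s['tool_rot']).as_matrix()
m=bot.camera_model('wrist');Rc=np.array(m['R']);print('cam in tool',R.T@(-Rc.T@m['t']-s['tool_pos']));print((R.T@Rc.T).round(3),m['intrinsics'])
print(rel([.485,-.025,.30]))
E
```

```text
worn (array([ 0.4855, -0.0265]), np.float64(0.03957814599102021), np.float64(0.011951785404739745), np.float64(27.486034231919348))
fresh (array([ 0.4775, -0.2462]), np.float64(0.03638628826592696), np.float64(0.01483488234421669), np.float64(56.32512488498415))
stock [ 0.47943488 -0.24681574  0.012     ] empty [0.43142001 0.28691727 0.012     ]
cam in tool [ 0.08318827 -0.00042295 -0.14534752]
[[ 0.    -0.953 -0.304]
 [ 1.     0.    -0.   ]
 [ 0.    -0.304  0.953]] [[380.67646676   0.         322.30630467]
 [  0.         380.67646676 245.18479897]
 [  0.           0.           1.        ]]
[-0.47305441 -0.51410763 -0.06049449]
```

```bash
python3 -m inch '[{"tx":-0.473,"ty":-0.514,"tz":-0.035,"az":-0.76,"grip":0},{"tx":-0.473,"ty":-0.514,"tz":-0.035,"az":-0.76,"grip":0},{"tx":-0.473,"ty":-0.514,"tz":-0.035,"az":-0.76,"grip":0},{"tx":-0.473,"ty":-0.514,"tz":-0.035,"az":-0.76,"grip":0},{"tx":-0.473,"ty":-0.514,"tz":-0.035,"az":-0.76,"grip":0},{"tx":-0.473,"ty":-0.514,"tz":-0.035,"az":-0.76,"grip":0},{"tx":-0.473,"ty":-0.514,"tz":-0.035,"az":-0.76,"grip":0},{"tx":-0.473,"ty":-0.514,"tz":-0.035,"az":-0.76,"grip":0},{"tx":-0.473,"ty":-0.514,"tz":-0.035,"az":-0.76,"grip":0},{"tx":-0.473,"ty":-0.514,"tz":-0.035,"az":-0.76,"grip":0},{"tx":-0.473,"ty":-0.514,"tz":-0.035,"az":-0.76,"grip":0},{"tx":-0.473,"ty":-0.514,"tz":-0.035,"az":-0.76,"grip":0}]' 20
python3 - <<'E'
from h import *
print(rel([.4855,-.026,.27])); s=bot.state();print(np.degrees(s['q']),Rn.from_rotvec(s['tool_rot']).as_matrix().round(3)[:,0])
E
```

```text
[-0.47382177 -0.51487247 -0.03049322]
[ 6.36839260e+01  3.02736421e+01  8.21478300e+01 -1.11981431e-03
  6.76897888e+01 -1.02261637e+01] [-0.961  0.277  0.   ]schema error: expected keys grip, tx, ty, tz, ax, ay, az
```

```bash
python3 -m inch '[{"grip":0,"tx":-0.474,"ty":-0.515,"tz":-0.03,"ax":0,"ay":0,"az":-0.76},{"grip":0,"tx":-0.474,"ty":-0.515,"tz":-0.03,"ax":0,"ay":0,"az":-0.76},{"grip":0,"tx":-0.474,"ty":-0.515,"tz":-0.03,"ax":0,"ay":0,"az":-0.76},{"grip":0,"tx":-0.474,"ty":-0.515,"tz":-0.03,"ax":0,"ay":0,"az":-0.76},{"grip":0,"tx":-0.474,"ty":-0.515,"tz":-0.03,"ax":0,"ay":0,"az":-0.76},{"grip":0,"tx":-0.474,"ty":-0.515,"tz":-0.03,"ax":0,"ay":0,"az":-0.76},{"grip":0,"tx":-0.474,"ty":-0.515,"tz":-0.03,"ax":0,"ay":0,"az":-0.76},{"grip":0,"tx":-0.474,"ty":-0.515,"tz":-0.03,"ax":0,"ay":0,"az":-0.76},{"grip":0,"tx":-0.474,"ty":-0.515,"tz":-0.03,"ax":0,"ay":0,"az":-0.76},{"grip":0,"tx":-0.474,"ty":-0.515,"tz":-0.03,"ax":0,"ay":0,"az":-0.76},{"grip":0,"tx":-0.474,"ty":-0.515,"tz":-0.03,"ax":0,"ay":0,"az":-0.76},{"grip":0,"tx":-0.474,"ty":-0.515,"tz":-0.03,"ax":0,"ay":0,"az":-0.76}]' 20
python3 - <<'E'
from h import *
print(rel([.4855,-.026,.27])); s=bot.state();print(np.degrees(s['q']),Rn.from_rotvec(s['tool_rot']).as_matrix().round(3)[:,0])
E
```

```text
time_s: 1.1
tool_pos: [0.3901, 0.1652, 0.2604]
tool_rot: [0.746, -3.052, -0.0]
wrist_force: [0.4, 1.1, -0.1]
grip_width: 0.999
grasp_force: 0.0
[ 0.00353543 -0.21367748 -0.00967171]
[ 7.76179384e+00  1.28643335e+01  1.07943309e+02  7.40461795e-03
  5.92064066e+01 -1.09704574e+02] [-0.887 -0.461  0.   ]
```

```bash
python3 -m inch '[{"grip":0,"tx":0.003,"ty":-0.213,"tz":-0.01,"ax":0,"ay":0,"az":0},{"grip":0,"tx":0.003,"ty":-0.213,"tz":-0.01,"ax":0,"ay":0,"az":0},{"grip":0,"tx":0.003,"ty":-0.213,"tz":-0.01,"ax":0,"ay":0,"az":0},{"grip":0,"tx":0.003,"ty":-0.213,"tz":-0.01,"ax":0,"ay":0,"az":0},{"grip":0,"tx":0.003,"ty":-0.213,"tz":-0.01,"ax":0,"ay":0,"az":0},{"grip":0,"tx":0.003,"ty":-0.213,"tz":-0.01,"ax":0,"ay":0,"az":0},{"grip":0,"tx":0.003,"ty":-0.213,"tz":-0.01,"ax":0,"ay":0,"az":0},{"grip":0,"tx":0.003,"ty":-0.213,"tz":-0.01,"ax":0,"ay":0,"az":0}]'
python3 - <<'E'
from h import *
print(rel([.4855,-.026,.27])); im=snap('wrist','w1.png')
E
```

```text
time_s: 1.77
tool_pos: [0.4846, -0.023, 0.2697]
tool_rot: [0.743, -3.05, -0.003]
wrist_force: [-0.4, -0.7, -0.7]
grip_width: 1.0
grasp_force: 0.0
[ 0.00054822 -0.0031135  -0.00026013]
```

View pics/w1.png

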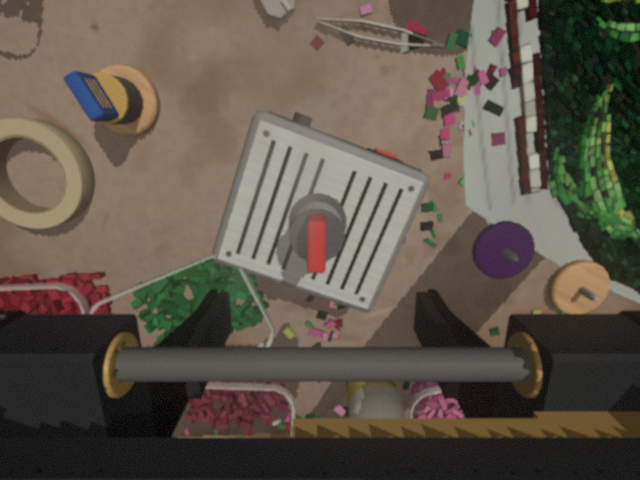

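The wrist view shows the red wing at (316,243) amid the grinder, the blue wing at (92,95), and the wooden dock at (579,287) with its pin. I'll fit the wing box to the colour masks.

```bash
cat > fit.py <<'E'
from h import *
from scipy.optimize import minimize
def mask(fn,col):
    hsv=cv2.cvtColor(cv2.imread('pics/'+fn),cv2.COLOR_BGR2HSV).astype(int); H,S,V=hsv[...,0],hsv[...,1],hsv[...,2]
    return ((((H<8)|(H>172)) if col=='red' else ((H>100)&(H<125)))&(S>140)&(V>50))
def fit(fn,col,x0,zb,r=25,lens=(.02,.007)):
    M=mask(fn,col).astype(np.uint8); u,v=proj(fn,[x0[0],x0[1],zb+.015]).astype(int)
    W=np.zeros_like(M); cv2.circle(W,(u,v),r,1,-1); M=M*W; sc=4
    def cost(p):
        c,s=np.cos(p[2]),np.sin(p[2])
        P=np.array([proj(fn,[p[0]+a*c-b*s,p[1]+a*s+b*c,z]) for a in(-lens[0],lens[0]) for b in(-lens[1],lens[1]) for z in(zb,zb+.03)])
        h=cv2.convexHull(P.astype(np.float32))[:,0]
        x,y=u-40,v-40
        I=np.zeros((320,320),np.uint8); cv2.fillConvexPoly(I,np.round(((h-[x,y]+.5)*sc)*16).astype(np.int32),255,shift=4)
        I=cv2.resize(I,(80,80),interpolation=cv2.INTER_AREA)/255.
        return np.abs(I-M[y:y+80,x:x+80]).sum()
    best=None
    for k in range(4):
        q=np.array(x0,float)
        S=np.array([q]+[q+d for d in np.array([[.004,.001,.05],[-.002,.004,-.08],[.001,-.002,.15]])*(1 if k%2 else -1)*(1+k/2)])
        r_=minimize(cost,q,method='Nelder-Mead',options=dict(initial_simplex=S,xatol=1e-5,fatol=.01))
        if best is None or r_.fun<best.fun: best=r_
    return best.x[:2].round(4),np.degrees(best.x[2]).round(2),round(best.fun,1),M.sum()
E
python3 - <<'E'
from fit import *
for f in('w1.png','top0.png'):
    print(f,fit(f,'red',[.4855,-.0265,.48],.124,r=40 if f[0]=='w' else 22),fit(f,'blue',[.4775,-.2462,.98],.047,r=40 if f[0]=='w' else 22))
# dock circle by colour around the foot
for f,(u,v) in {'w1.png':(579,287),'top0.png':(194,251)}.items():
    print(f,ray(f,u,v,.012), proj(f,[.432,.287,.012]))
print(ray('w1.png',127,100,.012))
E
```

```text
w1.png (array([ 0.4954, -0.0227]), np.float64(28.03), np.float64(337.6), np.uint64(780)) (array([ 0.4992, -0.3045]), np.float64(171.42), np.float64(612.0), np.uint64(612))
top0.png (array([ 0.4885, -0.0269]), np.float64(22.33), np.float64(56.8), np.uint64(150)) (array([ 0.4836, -0.2465]), np.float64(62.08), np.float64(144.6), np.uint64(76))
w1.png [0.43298638 0.283112   0.012     ] [582.2219849  287.72545591]
top0.png [0.43274542 0.28700311 0.012     ] [193.97945785 251.33701386]
[ 0.47895021 -0.2441194   0.012     ]
```

```bash
python3 - <<'E'
from fit import *
im=cv2.imread('pics/w1.png'); h=cv2.cvtColor(im,cv2.COLOR_BGR2HSV)
for u,v in[(317,225),(317,240),(317,260),(310,265),(324,230)]: print('red',h[v,u],im[v,u])
for u,v in[(80,82),(92,100),(100,110),(110,90)]: print('blue',h[v,u])
c=lambda x,y,w=40,hh=30:cv2.resize(im[y-hh:y+hh,x-w:x+w],(400,300),interpolation=cv2.INTER_CUBIC)
m=mask('w1.png','red').astype(np.uint8)*255; im2=im; A=np.hstack([c(317,237),c(105,98)])
im=cv2.merge([m]*3); B=c(317,237); im=im2; cv2.imwrite('pics/c1.png',np.vstack([A,np.hstack([B,c(579,287)])]))
E
```

```text
red [  2 148 177] [ 74  80 177]
red [  1 156 176] [ 68  73 176]
red [  1 164 176] [ 63  66 176]
red [  2 158 166] [ 63  69 166]
red [  2 155 163] [ 64  70 163]
blue [109 144 131]
blue [110 150 131]
blue [111 138 124]
blue [ 20 132 168]
```

View pics/c1.png

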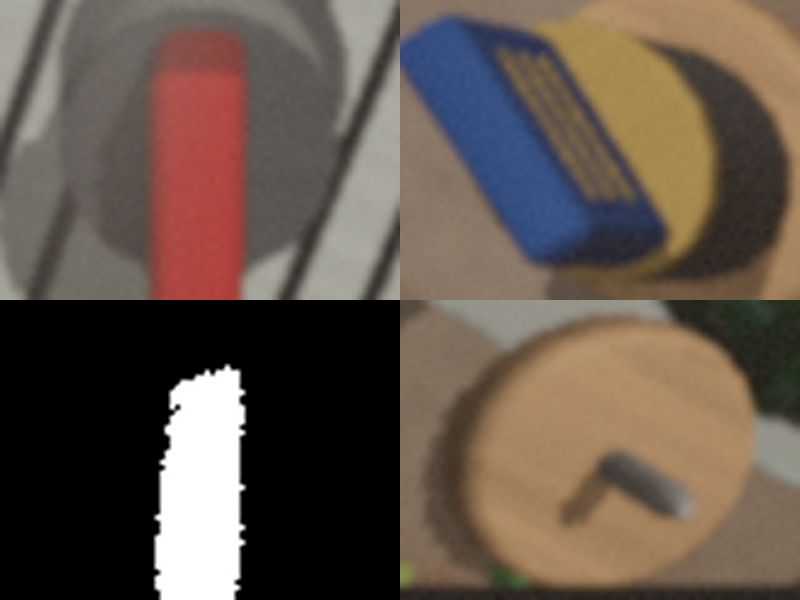

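The crop shows the red top face from (308,221) to (327,272), the blue wing with brass marks on its side, and the dock pin with its base at (581,290) and tip at (596,299). The mask threshold was too strict, so I'll loosen it and use hulls.

```bash
sed -i 's/(S>140)&(V>50)/(S>(95 if col=="red" else 80))\&(V>35)/; s/M=M\*W; sc=4/M=cv2.morphologyEx(M*W,cv2.MORPH_OPEN,np.ones((3,3)));H=cv2.convexHull(cv2.findNonZero(M));M=M*0;cv2.fillConvexPoly(M,H,1); sc=4/' fit.py
python3 - <<'E'
from fit import *
for f in('w1.png','top0.png'):
    r=40 if f[0]=='w' else 14
    print(f,fit(f,'red',[.4855,-.0265,.48],.124,r=r),fit(f,'blue',[.4775,-.2462,.98],.047,r=r))
print(ray('w1.png',580.8,290,.012),ray('w1.png',596.2,299,.036), ray('w1.png',317,221,.154),ray('w1.png',316.5,273,.154))
E
```

```text
w1.png (array([ 0.4888, -0.0268]), np.float64(27.44), np.float64(125.2), np.uint64(1089)) (array([ 0.4827, -0.2529]), np.float64(68.22), np.float64(464.2), np.uint64(1274))
top0.png (array([ 0.4883, -0.0259]), np.float64(26.61), np.float64(22.3), np.uint64(210)) (array([ 0.482 , -0.2482]), np.float64(55.97), np.float64(95.8), np.uint64(125))
[0.43502265 0.28737715 0.012     ] [0.43435782 0.28846836 0.036     ] [ 0.47001922 -0.03538631  0.154     ] [ 0.50524748 -0.01774176  0.154     ]
```

```bash
python3 - <<'E'
from h import *
print(rel([.488,-.0266,.1455]))
E
```

```text
[-0.00161813 -0.00601423  0.12422344]
```

```bash
python3 -m inch '[{"grip":0,"tx":-0.0015,"ty":-0.005,"tz":0.03,"ax":0,"ay":0,"az":0},{"grip":0,"tx":-0.0015,"ty":-0.005,"tz":0.06,"ax":0,"ay":0,"az":0},{"grip":0,"tx":-0.0015,"ty":-0.005,"tz":0.085,"ax":0,"ay":0,"az":0},{"grip":0,"tx":-0.0015,"ty":-0.005,"tz":0.09,"ax":0,"ay":0,"az":0},{"grip":0,"tx":-0.0015,"ty":-0.005,"tz":0.09,"ax":0,"ay":0,"az":0},{"grip":0,"tx":-0.0015,"ty":-0.005,"tz":0.09,"ax":0,"ay":0,"az":0}]'
python3 - <<'E'
from fit import *
snap('wrist','w2.png'); print(rel([.488,-.0266,.1455]))
print(fit('w2.png','red',[.4885,-.0265,.48],.124,r=70), proj('w2.png',[.488,-.0266,.154]))
E
```

```text
time_s: 2.32
tool_pos: [0.4891, -0.026, 0.181]
tool_rot: [-0.748, 3.051, -0.0]
wrist_force: [-0.2, -0.1, 0.6]
grip_width: 1.004
grasp_force: 0.0
[0.00173927 0.00067105 0.03608941]
(array([ 0.49  , -0.0259]), np.float64(28.04), np.float64(44.2), np.uint64(2457)) [323.83204223 297.92225643]
```

```bash
sed -i 's/u-40,v-40/u-80,v-80/; s/(320,320)/(640,640)/; s/(80,80)/(160,160)/; s/y:y+80,x:x+80/y:y+160,x:x+160/' fit.py
python3 - <<'E'
from fit import *
f='w2.png';p=fit(f,'red',[.4885,-.0265,.48],.124,r=75);print(p)
s=bot.state();print(rel([*p[0],.1455]),Rn.from_rotvec(s['tool_rot']).as_euler('ZYX',degrees=True))
E
```

```text
(array([ 0.4885, -0.0267]), np.float64(28.06), np.float64(185.2), np.uint64(2457))
[0.00134218 0.00035118 0.03609053] [-1.52457103e+02  9.20947255e-02 -1.79914104e+02]
```

```bash
python3 -m inch '[{"grip":0,"tx":0.001,"ty":0,"tz":0.02,"ax":0,"ay":0,"az":0},{"grip":0,"tx":0.001,"ty":0,"tz":0.036,"ax":0,"ay":0,"az":0},{"grip":0,"tx":0.001,"ty":0,"tz":0.036,"ax":0,"ay":0,"az":0},{"grip":0.9,"tx":0.001,"ty":0,"tz":0.036,"ax":0,"ay":0,"az":0},{"grip":0.9,"tx":0.001,"ty":0,"tz":0.036,"ax":0,"ay":0,"az":0},{"grip":0.9,"tx":0.001,"ty":0,"tz":0.036,"ax":0,"ay":0,"az":0},{"grip":0.9,"tx":0.001,"ty":0,"tz":0.036,"ax":0,"ay":0,"az":0},{"grip":0.9,"tx":0.001,"ty":0,"tz":0.036,"ax":0,"ay":0,"az":0},{"grip":0.9,"tx":0.001,"ty":0,"tz":0.036,"ax":0,"ay":0,"az":0},{"grip":0.9,"tx":0.001,"ty":0,"tz":0.036,"ax":0,"ay":0,"az":0}]' 30
```

```text
time_s: 3.2
tool_pos: [0.4883, -0.0275, 0.1446]
tool_rot: [-0.745, 3.052, -0.0]
wrist_force: [0.8, 0.3, -0.1]
grip_width: 0.555
grasp_force: 0.0
```

```bash
python3 -m inch '[{"grip":1,"tx":0,"ty":0,"tz":0,"ax":0,"ay":0,"az":0},{"grip":1,"tx":0,"ty":0,"tz":0,"ax":0,"ay":0,"az":0},{"grip":1,"tx":0,"ty":0,"tz":0,"ax":0,"ay":0,"az":0},{"grip":1,"tx":0,"ty":0,"tz":0,"ax":0,"ay":0,"az":0},{"grip":1,"tx":0,"ty":0,"tz":0,"ax":0,"ay":0,"az":0},{"grip":1,"tx":0,"ty":0,"tz":0,"ax":0,"ay":0,"az":0},{"grip":1,"tx":0,"ty":0,"tz":0,"ax":0,"ay":0,"az":0},{"grip":1,"tx":0,"ty":0,"tz":0,"ax":0,"ay":0,"az":0}]' 30
```

```text
time_s: 3.87
tool_pos: [0.488, -0.0274, 0.1442]
tool_rot: [0.745, -3.051, -0.001]
wrist_force: [-0.4, 0.3, -0.7]
grip_width: 0.158
grasp_force: 30.0
```

```bash
python3 -m inch '[{"grip":1,"tx":0,"ty":0,"tz":-0.01,"ax":0,"ay":0,"az":0},{"grip":1,"tx":0,"ty":0,"tz":-0.02,"ax":0,"ay":0,"az":0},{"grip":1,"tx":0,"ty":0,"tz":-0.03,"ax":0,"ay":0,"az":0},{"grip":1,"tx":0,"ty":0,"tz":-0.045,"ax":0,"ay":0,"az":0},{"grip":1,"tx":0,"ty":0,"tz":-0.065,"ax":0,"ay":0,"az":0},{"grip":1,"tx":0,"ty":0,"tz":-0.085,"ax":0,"ay":0,"az":0},{"grip":1,"tx":0,"ty":0,"tz":-0.085,"ax":0,"ay":0,"az":0},{"grip":1,"tx":0,"ty":0,"tz":-0.085,"ax":0,"ay":0,"az":0}]' 30
python3 - <<'E'
from fit import *
snap('wrist','w3.png');snap('top','top3.png')
s=bot.state();z=s['tool_pos'][2]
print(s['grasp_force'],rel([.4345,.288,z]))
f='w3.png';print(fit(f,'red',[.488,-.027,.48],z-.0205,r=75))
E
```

```text
time_s: 4.53
tool_pos: [0.4887, -0.0276, 0.2299]
tool_rot: [-0.745, 3.05, -0.002]
wrist_force: [0.3, -0.3, -1.4]
grip_width: 0.155
grasp_force: 30.0
29.959408070426434 [-9.84164089e-02  3.04135780e-01  2.74183803e-04]
(array([ 0.4887, -0.0281]), np.float64(28.4), np.float64(1324.1), np.uint64(2743))
```

View pics/w3.png

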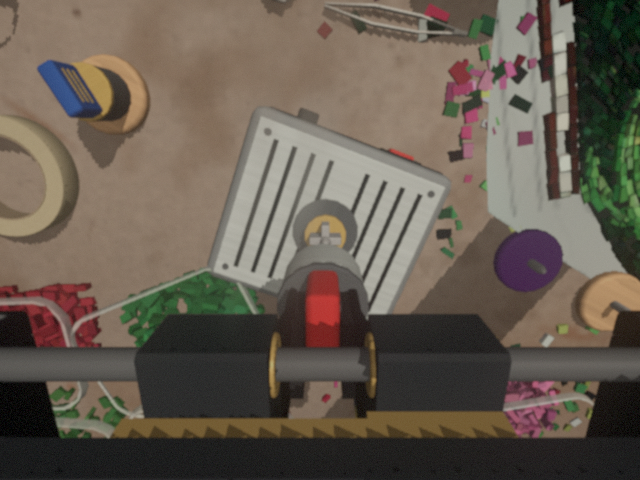

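The worn head is held and clear. The bare spindle cross at (325,235) is upright in the image, so the yaw is aligned. Next I travel to the brown dock.

```bash
python3 -m inch '[{"grip":1,"tx":-0.098,"ty":0.304,"tz":0,"ax":0,"ay":0,"az":0},{"grip":1,"tx":-0.098,"ty":0.304,"tz":0,"ax":0,"ay":0,"az":0},{"grip":1,"tx":-0.098,"ty":0.304,"tz":0,"ax":0,"ay":0,"az":0},{"grip":1,"tx":-0.098,"ty":0.304,"tz":0,"ax":0,"ay":0,"az":0},{"grip":1,"tx":-0.098,"ty":0.304,"tz":0,"ax":0,"ay":0,"az":0},{"grip":1,"tx":-0.098,"ty":0.304,"tz":0,"ax":0,"ay":0,"az":0},{"grip":1,"tx":-0.098,"ty":0.304,"tz":0,"ax":0,"ay":0,"az":0},{"grip":1,"tx":-0.098,"ty":0.304,"tz":0,"ax":0,"ay":0,"az":0},{"grip":1,"tx":-0.098,"ty":0.304,"tz":0,"ax":0,"ay":0,"az":0},{"grip":1,"tx":-0.098,"ty":0.304,"tz":0,"ax":0,"ay":0,"az":0},{"grip":1,"tx":-0.098,"ty":0.304,"tz":0,"ax":0,"ay":0,"az":0},{"grip":1,"tx":-0.098,"ty":0.304,"tz":0,"ax":0,"ay":0,"az":0}]' 30
python3 - <<'E'
from fit import *
im=snap('wrist','w4.png');s=bot.state()
u,v=proj('w4.png',[.4345,.288,.03]).astype(int); x,y=u-80,v-60; x=max(x,0);y=max(y,0); print(u,v,x,y,s['tool_pos'])
cv2.imwrite('pics/c4.png',cv2.resize(im[y:y+120,x:x+160],(800,600),interpolation=cv2.INTER_CUBIC))
E
```

```text
time_s: 5.63
tool_pos: [0.4348, 0.2862, 0.2285]
tool_rot: [0.743, -3.05, 0.001]
wrist_force: [-0.9, -0.0, -1.3]
grip_width: 0.16
grasp_force: 30.0
325 219 245 159 [0.43503796 0.28611852 0.22874799]
```

View pics/c4.png

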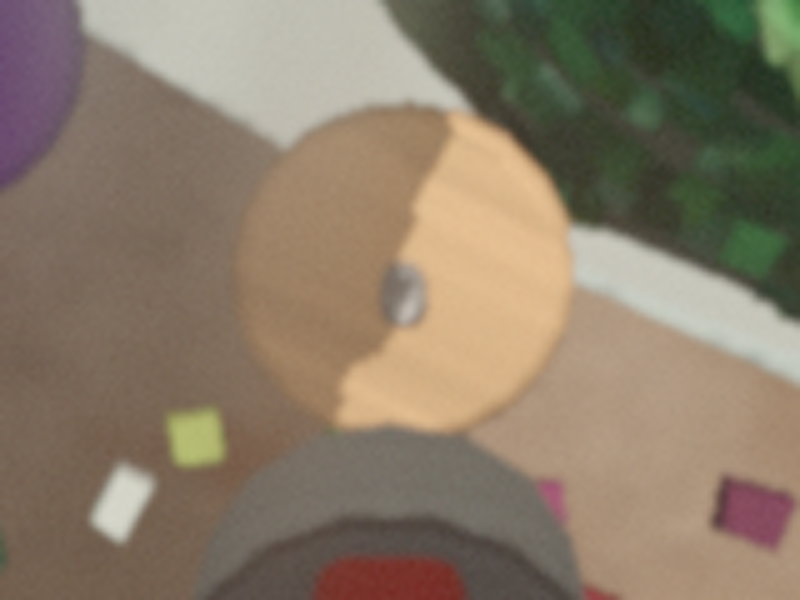

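The crop shows the pin at (325.8,218.8), with its tip around row 220, amid the wooden foot, whose centre is about (326,212.8). This is the brown dock, and it lies ahead of the held head.

```bash
python3 - <<'E'
from fit import *
f='w4.png'
print(ray(f,326,212.8,.012),ray(f,325.8,220,.036)); s=bot.state()
P=(ray(f,326,212.8,.012)+ray(f,325.8,220,.036))/2
print(rel([*P[:2],.068]),rel([.4345,.288,.068]),s['tool_pos'])
# held head: wing top end edge in image -> grasp offset
h=mask(f,'red'); vs,us=np.nonzero(h[250:420,280:370]); print(us.min()+280,us.max()+280,vs.min()+250)
for a in(.02,):
    R=Rn.from_rotvec(s['tool_rot']).as_matrix(); print(proj(f,s['tool_pos']+R@[.02,0,.0205]),proj(f,s['tool_pos']+R@[.02,.007,-.009]),proj(f,s['tool_pos']+R@[.02,-.007,-.009]))
E
```

```text
[0.43184782 0.28770774 0.012     ] [0.43318996 0.28796786 0.036     ]
[0.00118902 0.00270515 0.16074977] [-0.00064516  0.00193905  0.16074691] [0.43503796 0.28611852 0.22874799]
281 368 270
[323.59655446 267.91911653] [341.68324763 295.03451768] [305.92635926 295.00888035]
```

```bash
python3 -m inch '[{"grip":1,"tx":0.001,"ty":0.0023,"tz":0.035,"ax":0,"ay":0,"az":0},{"grip":1,"tx":0.001,"ty":0.0023,"tz":0.07,"ax":0,"ay":0,"az":0},{"grip":1,"tx":0.001,"ty":0.0023,"tz":0.1,"ax":0,"ay":0,"az":0},{"grip":1,"tx":0.001,"ty":0.0023,"tz":0.12,"ax":0,"ay":0,"az":0},{"grip":1,"tx":0.001,"ty":0.0023,"tz":0.126,"ax":0,"ay":0,"az":0},{"grip":1,"tx":0.001,"ty":0.0023,"tz":0.126,"ax":0,"ay":0,"az":0},{"grip":1,"tx":0.001,"ty":0.0023,"tz":0.126,"ax":0,"ay":0,"az":0}]' 30
python3 -m inch '[{"grip":1,"tx":0,"ty":0,"tz":0.004,"ax":0,"ay":0,"az":0},{"grip":1,"tx":0,"ty":0,"tz":0.008,"ax":0,"ay":0,"az":0},{"grip":1,"tx":0,"ty":0,"tz":0.012,"ax":0,"ay":0,"az":0},{"grip":1,"tx":0,"ty":0,"tz":0.016,"ax":0,"ay":0,"az":0},{"grip":1,"tx":0,"ty":0,"tz":0.016,"ax":0,"ay":0,"az":0}]' 30
```

```text
time_s: 6.27
tool_pos: [0.434, 0.2886, 0.1039]
tool_rot: [-0.743, 3.052, 0.0]
wrist_force: [0.8, -0.9, -1.4]
grip_width: 0.161
grasp_force: 30.0
time_s: 6.68
tool_pos: [0.4327, 0.289, 0.087]
tool_rot: [0.746, -3.051, 0.0]
wrist_force: [-1.4, 0.1, -1.4]
grip_width: 0.156
grasp_force: 30.0
```

```bash
python3 -m inch '[{"grip":1,"tx":0,"ty":0,"tz":0.004,"ax":0,"ay":0,"az":0},{"grip":1,"tx":0,"ty":0,"tz":0.008,"ax":0,"ay":0,"az":0},{"grip":1,"tx":0,"ty":0,"tz":0.012,"ax":0,"ay":0,"az":0},{"grip":1,"tx":0,"ty":0,"tz":0.016,"ax":0,"ay":0,"az":0},{"grip":1,"tx":0,"ty":0,"tz":0.019,"ax":0,"ay":0,"az":0},{"grip":1,"tx":0,"ty":0,"tz":0.019,"ax":0,"ay":0,"az":0},{"grip":1,"tx":0,"ty":0,"tz":0.019,"ax":0,"ay":0,"az":0}]' 30
```

```text
time_s: 7.27
tool_pos: [0.4329, 0.289, 0.068]
tool_rot: [0.745, -3.051, 0.0]
wrist_force: [-0.6, -0.4, -1.2]
grip_width: 0.159
grasp_force: 30.0
```

```bash
python3 -m inch '[{"grip":1,"tx":0,"ty":0,"tz":0.0008,"ax":0,"ay":0,"az":0},{"grip":1,"tx":0,"ty":0,"tz":0.0008,"ax":0,"ay":0,"az":0},{"grip":0.5,"tx":0,"ty":0,"tz":0.0008,"ax":0,"ay":0,"az":0},{"grip":0.5,"tx":0,"ty":0,"tz":0.0008,"ax":0,"ay":0,"az":0},{"grip":0.5,"tx":0,"ty":0,"tz":0.0008,"ax":0,"ay":0,"az":0},{"grip":0.5,"tx":0,"ty":0,"tz":0.0008,"ax":0,"ay":0,"az":0},{"grip":0.5,"tx":0,"ty":0,"tz":0.0008,"ax":0,"ay":0,"az":0},{"grip":0.5,"tx":0,"ty":0,"tz":0.0008,"ax":0,"ay":0,"az":0},{"grip":0.5,"tx":0,"ty":0,"tz":0.0008,"ax":0,"ay":0,"az":0}]' 30
python3 -m inch '[{"grip":0,"tx":0,"ty":0,"tz":-0.02,"ax":0,"ay":0,"az":0},{"grip":0,"tx":0,"ty":0,"tz":-0.05,"ax":0,"ay":0,"az":0},{"grip":0,"tx":0,"ty":0,"tz":-0.09,"ax":0,"ay":0,"az":0},{"grip":0,"tx":0,"ty":0,"tz":-0.13,"ax":0,"ay":0,"az":0},{"grip":0,"tx":0,"ty":0,"tz":-0.16,"ax":0,"ay":0,"az":0},{"grip":0,"tx":0,"ty":0,"tz":-0.18,"ax":0,"ay":0,"az":0},{"grip":0,"tx":0,"ty":0,"tz":-0.18,"ax":0,"ay":0,"az":0},{"grip":0,"tx":0,"ty":0,"tz":-0.18,"ax":0,"ay":0,"az":0}]' 30
python3 - <<'E'
from fit import *
f='w5.png';snap('wrist',f);p=fit(f,'red',[.4335,.288,.48],.047,r=45);print(p, rel([.4335,.288,.25]))
fit_=fit(f,'red',[.4335,.288,.48],.055,r=45);print('z+8mm',fit_)
print(rel([.481,-.247,.25]))
E
```

```text
time_s: 8.02
tool_pos: [0.4331, 0.2891, 0.0676]
tool_rot: [-0.745, 3.052, 0.0]
wrist_force: [-0.6, 0.1, -0.1]
grip_width: 0.491
grasp_force: 0.0
time_s: 8.68
tool_pos: [0.4335, 0.2893, 0.2487]
tool_rot: [-0.745, 3.049, 0.001]
wrist_force: [0.2, -0.9, -0.2]
grip_width: 0.971
grasp_force: 0.0
(array([0.434 , 0.2883]), np.float64(28.0), np.float64(66.6), np.uint64(812)) [-0.00043177 -0.00118855 -0.00267377]
z+8mm (array([0.4318, 0.2869]), np.float64(27.49), np.float64(84.4), np.uint64(812))
[ 0.2040827  -0.49783236 -0.00261101]
```

View pics/w5.png

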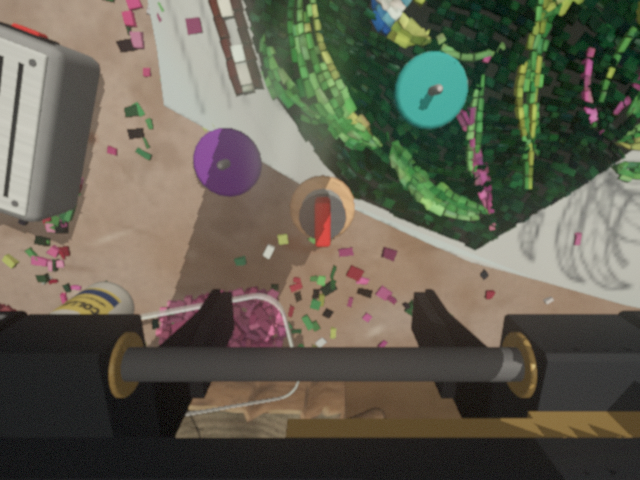

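The worn head sits centred and flat on the brown dock, with the red wing at (322,222). The fit puts it at (0.434,0.288), released. Now to the fresh head.

```bash
python3 -m inch '[{"grip":0,"tx":0.204,"ty":-0.498,"tz":0,"ax":0,"ay":0,"az":2.64},{"grip":0,"tx":0.204,"ty":-0.498,"tz":0,"ax":0,"ay":0,"az":2.64},{"grip":0,"tx":0.204,"ty":-0.498,"tz":0,"ax":0,"ay":0,"az":2.64},{"grip":0,"tx":0.204,"ty":-0.498,"tz":0,"ax":0,"ay":0,"az":2.64},{"grip":0,"tx":0.204,"ty":-0.498,"tz":0,"ax":0,"ay":0,"az":2.64},{"grip":0,"tx":0.204,"ty":-0.498,"tz":0,"ax":0,"ay":0,"az":2.64},{"grip":0,"tx":0.204,"ty":-0.498,"tz":0,"ax":0,"ay":0,"az":2.64},{"grip":0,"tx":0.204,"ty":-0.498,"tz":0,"ax":0,"ay":0,"az":2.64},{"grip":0,"tx":0.204,"ty":-0.498,"tz":0,"ax":0,"ay":0,"az":2.64},{"grip":0,"tx":0.204,"ty":-0.498,"tz":0,"ax":0,"ay":0,"az":2.64},{"grip":0,"tx":0.204,"ty":-0.498,"tz":0,"ax":0,"ay":0,"az":2.64},{"grip":0,"tx":0.204,"ty":-0.498,"tz":0,"ax":0,"ay":0,"az":2.64}]'
python3 - <<'E'
from h import *
s=bot.state();print(rel([.481,-.247,.25]),Rn.from_rotvec(s['tool_rot']).as_euler('ZYX',degrees=True),np.degrees(s['q']))
E
```

```text
time_s: 9.73
tool_pos: [0.4768, -0.2103, 0.2453]
tool_rot: [-1.542, -2.732, -0.001]
wrist_force: [1.2, 0.5, 0.0]
grip_width: 1.003
grasp_force: 0.0
[-0.03354133 -0.01535792 -0.00479701] [ 121.11819928   -0.25908653 -179.90111169] [-3.61075980e+01  2.19202767e+01  9.63285986e+01  1.03187914e-02
  6.20282922e+01 -6.72308828e+01]
```

```bash
python3 -m inch '[{"grip":0,"tx":-0.033,"ty":-0.015,"tz":0,"ax":0,"ay":0,"az":1.12},{"grip":0,"tx":-0.033,"ty":-0.015,"tz":0,"ax":0,"ay":0,"az":1.12},{"grip":0,"tx":-0.033,"ty":-0.015,"tz":0,"ax":0,"ay":0,"az":1.12},{"grip":0,"tx":-0.033,"ty":-0.015,"tz":0,"ax":0,"ay":0,"az":1.12},{"grip":0,"tx":-0.033,"ty":-0.015,"tz":0,"ax":0,"ay":0,"az":1.12},{"grip":0,"tx":-0.033,"ty":-0.015,"tz":0,"ax":0,"ay":0,"az":1.12},{"grip":0,"tx":-0.033,"ty":-0.015,"tz":0,"ax":0,"ay":0,"az":1.12},{"grip":0,"tx":-0.033,"ty":-0.015,"tz":0,"ax":0,"ay":0,"az":1.12},{"grip":0,"tx":-0.033,"ty":-0.015,"tz":0,"ax":0,"ay":0,"az":1.12},{"grip":0,"tx":-0.033,"ty":-0.015,"tz":0,"ax":0,"ay":0,"az":1.12},{"grip":0,"tx":-0.033,"ty":-0.015,"tz":0,"ax":0,"ay":0,"az":1.12},{"grip":0,"tx":-0.033,"ty":-0.015,"tz":0,"ax":0,"ay":0,"az":1.12}]'
python3 - <<'E'
from fit import *
im=snap('wrist','w6.png'); f='w6.png'
s=bot.state();print(Rn.from_rotvec(s['tool_rot']).as_euler('ZYX',degrees=True))
p=fit(f,'blue',[.481,-.247,.98],.047,r=55);print(p,rel([*p[0],.19]))
u,v=proj(f,[*p[0],.07]).astype(int);x,y=u-80,v-60;print(x,y);cv2.imwrite('pics/c6.png',cv2.resize(im[y:y+120,x:x+160],(800,600),interpolation=cv2.INTER_CUBIC))
E
```

```text
time_s: 10.73
tool_pos: [0.4821, -0.2445, 0.2463]
tool_rot: [-2.752, -1.51, 0.002]
wrist_force: [-0.7, 0.3, 0.4]
grip_width: 1.002
grasp_force: 0.0
[ 5.74582096e+01 -1.00750429e-02 -1.79893045e+02]
(array([ 0.4814, -0.2501]), np.float64(57.35), np.float64(250.0), np.uint64(605)) [-0.00513622  0.0022991   0.05665118]
244 170
```

View pics/c6.png

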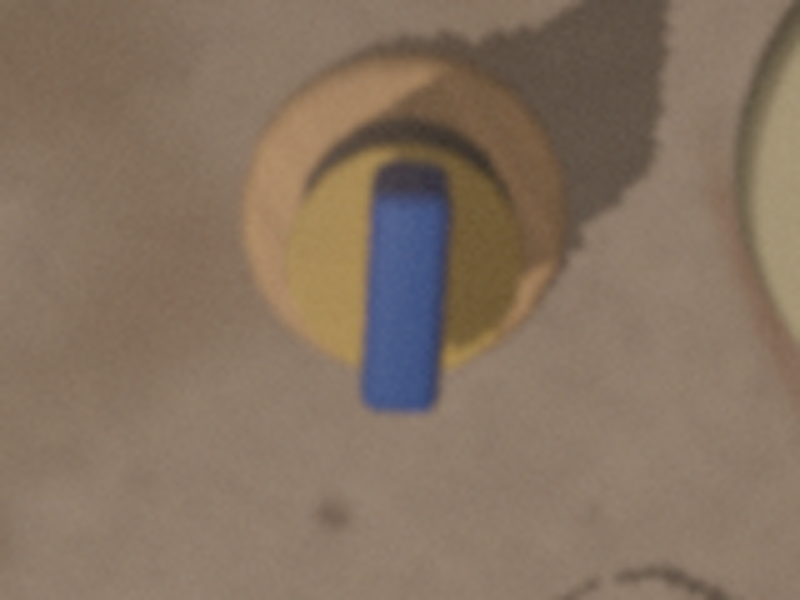

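The blue wing's top face has corners (375,198), (447,200), (435,410) and (362,408) in the crop (origin 244,170, scale 5). It is tilted about 3° from the tool. I'll use those corners.

```bash
python3 - <<'E'
from h import *
P=np.array([ray('w6.png',244+a/5-.4,170+b/5-.4,.077)[:2] for a,b in[(375,198),(447,200),(435,410),(362,408)]])
d=(P[0]+P[1]-P[2]-P[3])/2; w=(P[1]-P[0]+P[2]-P[3])/2; s=bot.state()
print(P.mean(0),np.linalg.norm(d),np.linalg.norm(w),np.degrees(np.arctan2(d[1],d[0])),Rn.from_rotvec(s['tool_rot']).as_euler('ZYX',degrees=True)[0],rel([*P.mean(0),.10]))
print(ray('w6.png',244+403/5,170+212/5,.012))
E
```

```text
[ 0.48221786 -0.2487072 ] 0.03737334434591537 0.0124355753144088 54.30224514980329 57.45820957715123 [-0.00353798  0.00240736  0.14665142]
[ 0.48322821 -0.24767124  0.012     ]
```

```bash
python3 -m inch '[{"grip":0,"tx":-0.0032,"ty":0.002,"tz":0.04,"ax":0,"ay":0,"az":0.055},{"grip":0,"tx":-0.0032,"ty":0.002,"tz":0.08,"ax":0,"ay":0,"az":0.055},{"grip":0,"tx":-0.0032,"ty":0.002,"tz":0.115,"ax":0,"ay":0,"az":0.055},{"grip":0,"tx":-0.0032,"ty":0.002,"tz":0.135,"ax":0,"ay":0,"az":0.055},{"grip":0,"tx":-0.0032,"ty":0.002,"tz":0.14,"ax":0,"ay":0,"az":0.055},{"grip":0,"tx":-0.0032,"ty":0.002,"tz":0.14,"ax":0,"ay":0,"az":0.055},{"grip":0,"tx":-0.0032,"ty":0.002,"tz":0.14,"ax":0,"ay":0,"az":0.055}]'
python3 - <<'E'
from fit import *
im=snap('wrist','w7.png'); f='w7.png'
s=bot.state();print(s['tool_pos'],Rn.from_rotvec(s['tool_rot']).as_euler('ZYX',degrees=True))
p=fit(f,'blue',[.482,-.248,.95],.047,r=75);print(p,rel([*p[0],.0675]))
u,v=proj(f,[.482,-.248,.07]).astype(int);x,y=u-80,v-60;print(x,y);cv2.imwrite('pics/c7.png',cv2.resize(im[y:y+120,x:x+160],(800,600),interpolation=cv2.INTER_CUBIC))
E
```

```text
time_s: 11.37
tool_pos: [0.4833, -0.2491, 0.1082]
tool_rot: [2.795, 1.431, 0.001]
wrist_force: [1.0, 0.1, 0.2]
grip_width: 1.004
grasp_force: 0.0
[ 0.48364286 -0.24940114  0.10888135] [5.42219463e+01 9.55655040e-03 1.79832136e+02]
(array([ 0.476 , -0.2573]), np.float64(54.66), np.float64(1092.1), np.uint64(1340)) [-0.01086972 -0.00170375  0.04137835]
237 230
```

View pics/c7.png

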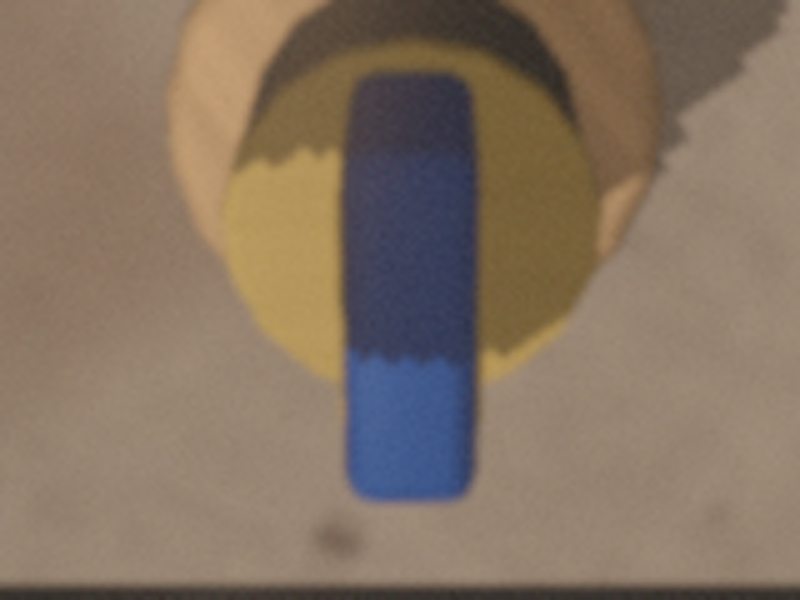

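The wing is now upright in the crop and aligned with the tool. Its top face runs from row 150 to row 502 at columns 345 to 476, and the base of its near end is at row 72.

```bash
python3 - <<'E'
from h import *
f='w7.png';g=lambda a,b,z:ray(f,237+a/5-.4,230+b/5-.4,z)
A,B,C=g(411,150,.077),g(411,502,.077),g(411,72,.047)
print(A,B,C,np.linalg.norm(A-B),(A+B)/2)
s=bot.state()
for P in(A,B,C): print(rel(P))
print(np.linalg.norm(g(225,240,.047)-g(603,240,.047)))
E
```

```text
[ 0.49423903 -0.2323591   0.077     ] [ 0.47125597 -0.2640693   0.077     ] [ 0.49325381 -0.23335791  0.047     ] 0.03916321683774469 [ 0.4827475 -0.2482142  0.077    ]
[ 0.02002634 -0.00146043  0.03187387]
[-0.01913673 -0.00156704  0.03188009]
[ 0.01864502 -0.00176366  0.06187334]
0.04423724648024036
```

```bash
python3 -m inch '[{"grip":0,"tx":0,"ty":-0.0013,"tz":0.02,"ax":0,"ay":0,"az":0},{"grip":0.5,"tx":0,"ty":-0.0013,"tz":0.035,"ax":0,"ay":0,"az":0},{"grip":0.5,"tx":0,"ty":-0.0013,"tz":0.0415,"ax":0,"ay":0,"az":0},{"grip":0.5,"tx":0,"ty":-0.0013,"tz":0.0415,"ax":0,"ay":0,"az":0},{"grip":1,"tx":0,"ty":-0.0013,"tz":0.0415,"ax":0,"ay":0,"az":0},{"grip":1,"tx":0,"ty":-0.0013,"tz":0.0415,"ax":0,"ay":0,"az":0},{"grip":1,"tx":0,"ty":-0.0013,"tz":0.0415,"ax":0,"ay":0,"az":0},{"grip":1,"tx":0,"ty":-0.0013,"tz":0.0415,"ax":0,"ay":0,"az":0},{"grip":1,"tx":0,"ty":-0.0013,"tz":0.0415,"ax":0,"ay":0,"az":0},{"grip":1,"tx":0,"ty":-0.0013,"tz":0.0415,"ax":0,"ay":0,"az":0},{"grip":1,"tx":0,"ty":-0.0013,"tz":0.0415,"ax":0,"ay":0,"az":0},{"grip":1,"tx":0,"ty":-0.0013,"tz":0.0415,"ax":0,"ay":0,"az":0}]' 45
python3 -m inch '[{"grip":1,"tx":0,"ty":0,"tz":0,"ax":0,"ay":0,"az":0},{"grip":1,"tx":0,"ty":0,"tz":0,"ax":0,"ay":0,"az":0},{"grip":1,"tx":0,"ty":0,"tz":0,"ax":0,"ay":0,"az":0},{"grip":1,"tx":0,"ty":0,"tz":0,"ax":0,"ay":0,"az":0},{"grip":1,"tx":0,"ty":0,"tz":0,"ax":0,"ay":0,"az":0},{"grip":1,"tx":0,"ty":0,"tz":0,"ax":0,"ay":0,"az":0}]' 45
```

```text
time_s: 12.42
tool_pos: [0.4815, -0.2479, 0.0661]
tool_rot: [-2.797, -1.431, 0.0]
wrist_force: [-0.4, -0.2, 0.0]
grip_width: 0.246
grasp_force: 0.0
time_s: 12.92
tool_pos: [0.4816, -0.2479, 0.066]
tool_rot: [-2.797, -1.431, 0.0]
wrist_force: [-0.6, -0.5, -1.3]
grip_width: 0.156
grasp_force: 45.0
```

```bash
python3 -m inch '[{"grip":1,"tx":0,"ty":0,"tz":-0.02,"ax":0,"ay":0,"az":0},{"grip":1,"tx":0,"ty":0,"tz":-0.05,"ax":0,"ay":0,"az":0},{"grip":1,"tx":0,"ty":0,"tz":-0.085,"ax":0,"ay":0,"az":0},{"grip":1,"tx":0,"ty":0,"tz":-0.12,"ax":0,"ay":0,"az":0.1},{"grip":1,"tx":0,"ty":0,"tz":-0.15,"ax":0,"ay":0,"az":0.2},{"grip":1,"tx":0,"ty":0,"tz":-0.165,"ax":0,"ay":0,"az":0.3},{"grip":1,"tx":0,"ty":0,"tz":-0.165,"ax":0,"ay":0,"az":0.4},{"grip":1,"tx":0,"ty":0,"tz":-0.165,"ax":0,"ay":0,"az":0.466},{"grip":1,"tx":0,"ty":0,"tz":-0.165,"ax":0,"ay":0,"az":0.466},{"grip":1,"tx":0,"ty":0,"tz":-0.165,"ax":0,"ay":0,"az":0.466}]' 45
python3 - <<'E'
from h import *
s=bot.state();print(rel([.4885,-.027,.23]),Rn.from_rotvec(s['tool_rot']).as_euler('ZYX',degrees=True))
E
```

```text
time_s: 13.75
tool_pos: [0.4812, -0.2476, 0.2308]
tool_rot: [-3.05, -0.749, 0.001]
wrist_force: [-0.9, -0.8, -0.8]
grip_width: 0.157
grasp_force: 45.0
[ 0.10865679 -0.19209953  0.00094912] [ 2.75945355e+01  2.04284862e-02 -1.79956132e+02]
```

```bash
python3 -m inch '[{"grip":1,"tx":0.109,"ty":-0.192,"tz":0,"ax":0,"ay":0,"az":0},{"grip":1,"tx":0.109,"ty":-0.192,"tz":0,"ax":0,"ay":0,"az":0},{"grip":1,"tx":0.109,"ty":-0.192,"tz":0,"ax":0,"ay":0,"az":0},{"grip":1,"tx":0.109,"ty":-0.192,"tz":0,"ax":0,"ay":0,"az":0},{"grip":1,"tx":0.109,"ty":-0.192,"tz":0,"ax":0,"ay":0,"az":0},{"grip":1,"tx":0.109,"ty":-0.192,"tz":0,"ax":0,"ay":0,"az":0},{"grip":1,"tx":0.109,"ty":-0.192,"tz":0,"ax":0,"ay":0,"az":0},{"grip":1,"tx":0.109,"ty":-0.192,"tz":0,"ax":0,"ay":0,"az":0},{"grip":1,"tx":0.109,"ty":-0.192,"tz":0,"ax":0,"ay":0,"az":0}]' 45
python3 - <<'E'
from fit import *
im=snap('wrist','w8.png'); f='w8.png'
s=bot.state();print(s['tool_pos'],Rn.from_rotvec(s['tool_rot']).as_euler('ZYX',degrees=True))
u,v=proj(f,[.4885,-.027,.105]).astype(int);x,y=u-60,v-20
im3=cv2.imread('pics/w3.png');U,V=proj('w3.png',[.4885,-.027,.105]).astype(int);X,Y=U-60,V-20;print(x,y,X,Y)
c=lambda i,x,y:cv2.resize(i[y:y+90,x:x+120],(800,600),interpolation=cv2.INTER_CUBIC)
cv2.imwrite('pics/c8.png',cv2.resize(im[y-10:y+110,x-20:x+140],(800,600),interpolation=cv2.INTER_CUBIC))
E
```

```text
time_s: 14.5
tool_pos: [0.4898, -0.028, 0.2308]
tool_rot: [3.051, 0.747, -0.0]
wrist_force: [-1.2, -0.1, -1.4]
grip_width: 0.156
grasp_force: 45.0
[ 0.48991809 -0.0284179   0.23090851] [2.7452327e+01 1.0297525e-02 1.7997347e+02]
259 223 264 221
```

View pics/c8.png

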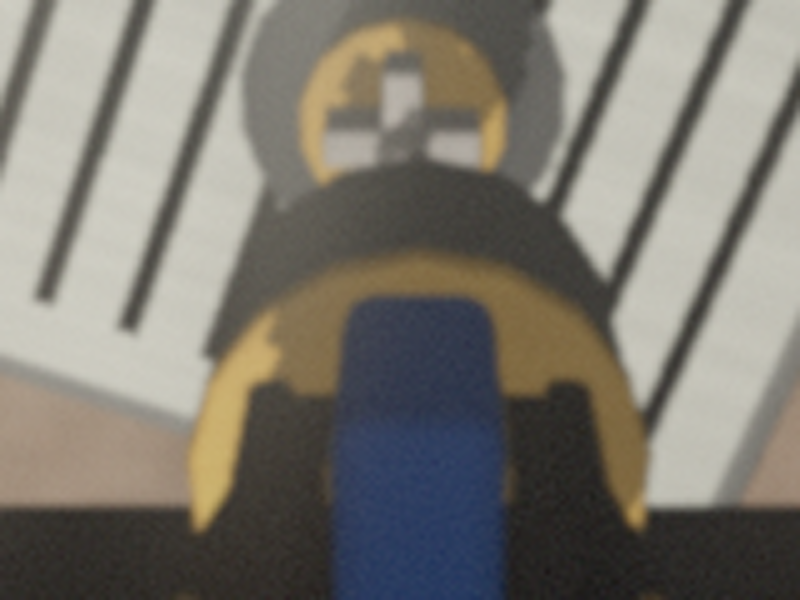

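The crop shows the splines at centre (404,147), with the vertical bar's end at row 68 and both bars square to the image, so the yaw is right. The held head has its wing at columns 345 to 493, base edge at row 298 and top edge at row 420. I'll compare the two in the tool frame.

```bash
python3 - <<'E'
from h import *
f='w8.png';s=bot.state();R=Rn.from_rotvec(s['tool_rot']).as_matrix();T=s['tool_pos']
g=lambda a,b,z:R.T@(ray(f,239+a/5-.4,213+b/5-.4,z)-T)
z0=T[2]
print('spindle ctr',g(404,147,.103),'end',g(403,68,.103)-[.012,0,0],'bar ends',g(325,147,.103)[1],g(483,147,.103)[1])
print('head base',g(419,298,z0-.019)-[.02,0,0],'top',g(417,420,z0+.011)-[.02,0,0],'cap',(g(190,470,z0-.019)+g(645,470,z0-.019))/2, (g(190,470,z0-.019)-g(645,470,z0-.019)), 'cap near', g(430,252,z0-.019)-[.0225,0,0])
E
```

```text
spindle ctr [-0.00024289 -0.00172344  0.12790777] end [ 1.56465715e-05 -1.85794605e-03  1.27905503e-01] bar ends -0.013589784396917558 0.010143820133495797
head base [-0.00124996  0.00043366  0.01899683] top [ 0.00055725  0.00025682 -0.01100358] cap [0.00111958 0.00031535 0.01899995] [-3.22891176e-05 -4.34390142e-02 -2.01079319e-05] cap near [0.00079157 0.00143923 0.01899648]
```

```bash
python3 -m inch '[{"grip":1,"tx":-0.0003,"ty":-0.0019,"tz":0.025,"ax":0,"ay":0,"az":0},{"grip":1,"tx":-0.0003,"ty":-0.0019,"tz":0.045,"ax":0,"ay":0,"az":0},{"grip":1,"tx":-0.0003,"ty":-0.0019,"tz":0.055,"ax":0,"ay":0,"az":0},{"grip":1,"tx":-0.0003,"ty":-0.0019,"tz":0.06,"ax":0,"ay":0,"az":0},{"grip":1,"tx":-0.0003,"ty":-0.0019,"tz":0.06,"ax":0,"ay":0,"az":0},{"grip":1,"tx":-0.0003,"ty":-0.0019,"tz":0.06,"ax":0,"ay":0,"az":0}]' 50
python3 - <<'E'
from h import *
print(rel([.4884,-.027,.150]))
E
```

```text
time_s: 15.05
tool_pos: [0.4889, -0.0267, 0.1711]
tool_rot: [3.052, 0.744, 0.0]
wrist_force: [0.6, -0.6, -1.8]
grip_width: 0.16
grasp_force: 50.0
[-6.00693250e-04 -6.45021261e-06  2.11475955e-02]
```

```bash
python3 -m inch '[{"grip":1,"tx":-0.0003,"ty":0,"tz":0.003,"ax":0,"ay":0,"az":0},{"grip":1,"tx":-0.0003,"ty":0,"tz":0.006,"ax":0,"ay":0,"az":0},{"grip":1,"tx":-0.0003,"ty":0,"tz":0.009,"ax":0,"ay":0,"az":0},{"grip":1,"tx":-0.0003,"ty":0,"tz":0.012,"ax":0,"ay":0,"az":0},{"grip":1,"tx":-0.0003,"ty":0,"tz":0.015,"ax":0,"ay":0,"az":0},{"grip":1,"tx":-0.0003,"ty":0,"tz":0.017,"ax":0,"ay":0,"az":0},{"grip":1,"tx":-0.0003,"ty":0,"tz":0.017,"ax":0,"ay":0,"az":0},{"grip":1,"tx":-0.0003,"ty":0,"tz":0.017,"ax":0,"ay":0,"az":0}]' 50
```

```text
time_s: 15.72
tool_pos: [0.4881, -0.0257, 0.1539]
tool_rot: [-3.051, -0.747, 0.001]
wrist_force: [0.1, -0.1, -1.1]
grip_width: 0.157
grasp_force: 50.0
```

```bash
python3 -m inch '[{"grip":1,"tx":0,"ty":0,"tz":0.003,"ax":0,"ay":0,"az":0},{"grip":1,"tx":0,"ty":0,"tz":0.006,"ax":0,"ay":0,"az":0},{"grip":1,"tx":0,"ty":0,"tz":0.009,"ax":0,"ay":0,"az":0},{"grip":1,"tx":0,"ty":0,"tz":0.012,"ax":0,"ay":0,"az":0},{"grip":1,"tx":0,"ty":0,"tz":0.014,"ax":0,"ay":0,"az":0},{"grip":1,"tx":0,"ty":0,"tz":0.014,"ax":0,"ay":0,"az":0},{"grip":1,"tx":0,"ty":0,"tz":0.014,"ax":0,"ay":0,"az":0}]' 60
python3 -m inch '[{"grip":1,"tx":0,"ty":0,"tz":0.001,"ax":0,"ay":0,"az":0},{"grip":1,"tx":0,"ty":0,"tz":0.002,"ax":0,"ay":0,"az":0},{"grip":1,"tx":0,"ty":0,"tz":0.002,"ax":0,"ay":0,"az":0},{"grip":1,"tx":0,"ty":0,"tz":0.002,"ax":0,"ay":0,"az":0}]' 60
```

```text
time_s: 16.3
tool_pos: [0.4883, -0.0259, 0.1404]
tool_rot: [3.052, 0.746, 0.0]
wrist_force: [-1.7, 0.0, 4.3]
grip_width: 0.158
grasp_force: 60.0
time_s: 16.63
tool_pos: [0.4883, -0.0258, 0.1387]
tool_rot: [3.051, 0.747, 0.001]
wrist_force: [-2.0, -0.3, 7.8]
grip_width: 0.161
grasp_force: 60.0
```

```bash
python3 -m inch '[{"grip":1,"tx":0,"ty":0,"tz":0.001,"ax":0,"ay":0,"az":0},{"grip":1,"tx":0,"ty":0,"tz":0.002,"ax":0,"ay":0,"az":0},{"grip":1,"tx":0,"ty":0,"tz":0.002,"ax":0,"ay":0,"az":0},{"grip":1,"tx":0,"ty":0,"tz":0.002,"ax":0,"ay":0,"az":0}]' 60
```

```text
time_s: 16.97
tool_pos: [0.4883, -0.0258, 0.137]
tool_rot: [3.051, 0.747, 0.001]
wrist_force: [-2.0, 1.0, 8.4]
grip_width: 0.157
grasp_force: 60.0
```

```bash
python3 -m inch '[{"grip":1,"tx":0,"ty":0,"tz":0.0006,"ax":0,"ay":0,"az":0},{"grip":1,"tx":0,"ty":0,"tz":0.0012,"ax":0,"ay":0,"az":0},{"grip":1,"tx":0,"ty":0,"tz":0.0012,"ax":0,"ay":0,"az":0},{"grip":1,"tx":0,"ty":0,"tz":0.0012,"ax":0,"ay":0,"az":0}]' 60
```

```text
time_s: 17.3
tool_pos: [0.4884, -0.0258, 0.1368]
tool_rot: [3.051, 0.747, 0.001]
wrist_force: [-3.8, 0.7, 18.0]
grip_width: 0.16
grasp_force: 60.0
```

```bash
python3 -m inch '[{"grip":1,"tx":0,"ty":0,"tz":0,"ax":0,"ay":0,"az":0},{"grip":1,"tx":0,"ty":0,"tz":0,"ax":0,"ay":0,"az":0},{"grip":1,"tx":0,"ty":0,"tz":0,"ax":0,"ay":0,"az":0},{"grip":1,"tx":0,"ty":0,"tz":0,"ax":0,"ay":0,"az":0},{"grip":1,"tx":0,"ty":0,"tz":0,"ax":0,"ay":0,"az":0},{"grip":1,"tx":0,"ty":0,"tz":0,"ax":0,"ay":0,"az":0}]' 60
python3 - <<'E'
from h import *
s=bot.state(); print(s['tool_pos'],s['wrist_force'],s['grasp_force'],abs(s['joint_velocities']).max())
print(bot.close_job())
E
```

```text
time_s: 17.8
tool_pos: [0.4884, -0.0258, 0.1368]
tool_rot: [3.051, 0.747, 0.002]
wrist_force: [-3.6, 0.5, 16.5]
grip_width: 0.154
grasp_force: 60.0
[ 0.48835999 -0.02583854  0.13682906] [-3.63114892  0.47845476 16.54069424] 60.00268022529781 0.0012962172554687713
the job is handed in; nothing more can be done
None
```

I handed the job in at 17.8 s; no verdict came back: the worn head is parked flat on the brown dock and released, and the fresh head is meshed and held down on the collar's hard stop at about 17 N.

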